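Close the loaded tote and hold the scanner on its label

TASK

The tote has been loaded: first shut its lid fully, so that the label on the lid faces up. Then draw the hand scanner straight up out of its stand, turn it until its window looks steeply down at the middle of the label from about 10 cm away, and finish while still holding it there, at rest in the gripper and not put down, touching neither the tote nor anything else with the scanner. Leave the other things on the bench where they are.

Things in the scene. Friction and masses are not known exactly. Their poses are not given: they have to be found in the camera images.
- tote: Fixed grey plastic tote, open on top, 160 (x) x 220 (y) x 80 mm high, walls 5 mm, with cartons and black rings inside. Origin: centre of its underside, on the bench (z = 0); z up. The lid is hinged along its far (+x) rim at x = +80, z = 80 mm. It stands on the left or on the right of the bench, turned up to 0.3 rad.
- tote_lid (a joint): Opening angle of the lid (rad): 0 = shut, flat on the rim (outer face at z = 86 mm); grows as its free edge (-x side, towards the robot) rises. Starts at 0.5 to 1.05. Hinge friction (0.3 N m) keeps the lid where it is left; about 3 N near the free edge shuts it. Lid 166 x 224 x 6 mm, with a lip 9 mm long, 60 mm wide in the middle of the free edge.
- lid_hinge (a point): Middle of the lid's hinge axis, which runs along the tote's y; moves with the tote only. This point's axes turn with the lid: x away from the free edge, z out of the lid's outer (upper) face.
- lid_edge (a point): Point on the outer face of the lid in the middle of its free edge, 160 mm from the hinge and 6 mm above the hinge plane; axes as lid_hinge.
- label (a point): Centre of the white paper label with black bars on the outer face of the lid: 64 mm (x) x 100 mm (y), centred 80 mm from the hinge; axes as lid_hinge, so z is out of the label (up when the lid is shut).
- stand: Fixed black scanner stand: base 120 x 100 x 10 mm, with a square sleeve about the origin's z axis, inner opening 34 (x) x 30 (y) mm, walls 5 mm, from z = 10 (its floor) to z = 65 mm. Origin: underside, on the axis of the sleeve, z up. It stands on the other side of the bench from the tote.
- scanner: Black pistol-shaped scanner, 0.14-0.25 kg, upright in the stand's sleeve, same axes as the stand, foot 10 mm above the bench, 2 mm play. Origin: centre of the handle's foot; z up the handle (30 x 26 mm); window end to -x (towards the robot within 0.4 rad). Head 92 mm long, 46 wide (y), 36 high, centred at (-10, 0, 118) mm, drooping 0.35 rad towards the window, which is 102 mm up.
- scanner_grip (a point): Point inside the scanner's head between its flat flanks (y = +-23 mm), the place to grip from above with the fingers closing along y: at (-10, 0, 122) mm in the scanner's frame, about 132 mm above the bench in the stand; axes as the scanner.
- scanner_window (a point): Centre of the scanner's window (38 x 26 mm) in the end face of the head, at (-55, 0, 102) mm in the scanner's frame. This point's z axis is the line of sight, out of the window; in the scanner's frame it is (-0.939, 0, -0.343); its y axis is the scanner's y.
- tape_roll: Bystander: white tape roll lying flat, 100 mm across, 48 mm high, with an open core, far side of the bench. Origin: centre of its underside.
- glove_box: Bystander: green carton 90 x 180 x 60 mm, far side of the bench. Origin: centre of its underside.
- pen_cup: Bystander: metal cup 72 mm across, 95 mm high, far side of the bench. Origin: centre of its underside.
- cutter: Bystander: red carton cutter lying flat, 165 x 22 x 14 mm, between the robot and the work. Origin: centre of its handle's underside, blade to its +x.

How it is judged:
By the outcome, as a careful person would: the job done as asked, in the order asked, and still so for the second after the job is handed in, while the arm keeps its last pose, push and grip.
It also fails if it takes over 54 s, if anything falls off the work surface, if the arm or the gripper's body presses on something with over 40 N, if the wrist force passes 120 N, or if a joint passes its speed limit or range.

ROBOT

A 6-joint arm with a two-finger parallel gripper is mounted at the origin on the work surface. World frame = base frame: x ahead of the robot, y to its left, z up, the work surface at z = 0. Lengths are in mm, angles in rad, forces in N, time in s.
With the tool pointing down it reaches from about 350 to 875 mm from the base axis. Payload 4.2 kg.
Tool frame: the origin (TCP) lies midway between the tips of the shut fingers; the grasp point (between the pads) lies 19 mm behind it (arm.grasp_offset is the distance from the TCP to the grasp point, in mm); z points along the fingers, y is the line along which they close (so a half turn about z gives the same grasp; the last joint's range is limited). The gripper opens to 85 mm and grips with 20 to 120 N. Pads are 22 mm wide; open, the fingers measure 114 mm over their backs; the gripper's body (76 mm by 85 mm) begins 54 mm behind the grasp point. The pads swing forward as they close: fully open they stand 13 mm farther back than shut.
Start: joints at [1.38, 0.385, 0.008, 0, -1.194, -0.259], TCP at [271.707, 562.827, 193.812] pointing down, gripper open.
Joint ranges: [-3.14, 3.14], [-1.21, 2.06], [-1.07, 1.41], [-3.16, 2.05], [-2.99, -0.16], [-3.1, 3.1]. Speed limits (rad/s): [2.79, 2.79, 3.14, 3.14, 3.14, 3.14].

INTERFACE

Orientations are given as a unit quaternion [x, y, z, w].
In Python, from bench import arm gives the robot as it stands. The module is installed in compiled form; this text tells all that it offers.
- The arm moves only by the tool servo_tool, never from a script. Its argument "increments" is a list of rows, each a list of 7 numbers: the opening, from 0 (shut) to 1 (fully open), then the shift along the tool's x, y, z in m, then the turn, a rotation vector about the tool's x, y, z in degrees. In form: [[grip, x, y, z, ax, ay, az], ...]. A call has 1 to 12 rows; each row is the pose to reach, as a shift and turn from the pose commanded when the call began, along the tool's axes at that moment; what a row does not reach only later rows make up. A row lasts 1/8 s, in which the tool goes at most 62.5 mm and 10.7 degrees, less where a joint would pass 70% of its speed; a pose out of reach is approached as far as the arm can. A call with a gripper value outside its range is refused whole. The fingers move at their own pace and stop on an object; the grip force is fixed at half the most. Time passes only in rows, so rows that repeat a pose let the fingers close. It gives the time, the measured TCP pose, the force, the opening and the grip force at its end, in the units of the state.
- arm.read_state(): the state, without advancing time (a new reading comes with each control period).
- arm.get_image(name): name is "scene" or "top" or "wrist"; returns a dict with "color" (420x560x3 uint8, red, green, blue), "fx", "fy", "cx", "cy" (pixels), "rvec" (rotation vector, rad) and "tvec" (3), from world to camera coordinates, as OpenCV has them; the wrist camera has in their place "hand_eye" (4x4, takes a point from camera to tool coordinates, whose origin is the TCP and whose axes are the flange's). Camera axes: x right, y down, z forward; pixel columns grow to the right and rows downward; lengths in mm; the calibration is good to about 2 mm. A picture is of the moment at which its call begins: read the wrist's pose just before it. There is no depth.
- arm.job_done(): hands the job in; it is judged then, once.
Trained networks look in the newest picture that a camera, given by its name, has taken for a name from the list of things; names that differ only in an ending like _2 or _b are one class to them, and where a whole thing is asked for, a point or a joint stands for the part that bears it (a point fixed in the world has none). Each returns a list of dicts, best first, with "p" (0 to 1); they miss things now and then, are a little off and sometimes report something else, mostly with a low value. They report only what shows in the picture. A call takes as long as a camera call.
- arm.look_for(camera, thing): "box" ([centre column, centre row, width, height] in pixels, round what is visible of it).
- arm.spot_point(camera, thing): "centre" ([column, row] in pixels: a listed point, or the origin of a listed thing).
The state is a dict: "clock": time; "joints": joint angles; "joint_vel": joint speeds; "joint_efforts": joint torques, N m; "position": TCP position; "ee_rot": TCP orientation; "contact_force": force on the tool from outside, world axes, zero at the start; "wrist_torque": the same for the moment, N m; "gripper_width": finger opening in mm; "grasp_force": force on a finger pad.
Only numpy, scipy, OpenCV 4.12 (cv2) and the standard library are available. Lean on these libraries where they do the work, as an engineer would, in place of code of your own. Each camera call takes 0.05 s, during which the arm holds its last target. There are 200 camera calls.

## Working session

There is one attempt and no reset: what is moved stays moved. The work goes in short steps, Python scripts to look and compute and a tool call to move; the robot and the scene stay as the last step left them, time stands still between calls to the robot, and variables do not carry over. Pictures are saved under pics/ and viewed, at most 10 in all, crops included, and the job is handed in when it is done.

Besides the shell and the picture viewer there is one more tool, called after "Request:" as name(argument=value, ...) on one line, values as JSON. servo_tool: Moves the arm, as the interface text tells. Its arguments: {"type":"object","properties":{"increments":{"type":"array","items":{"type":"array","items":{"type":"number"}}}},"required":["increments"]}

```bash
mkdir -p pics; cat > h.py <<'E'
import numpy as np,cv2
from bench import arm
from scipy.spatial.transform import Rotation as R
def save(name,fn):
    im=arm.get_image(name); cv2.imwrite('pics/'+fn,im['color'][:,:,::-1]); return im
def cam(name):
    """K, Rcw, t (world->camera)"""
    s=arm.read_state(); im=arm.get_image(name)
    K=np.array([[im['fx'],0,im['cx']],[0,im['fy'],im['cy']],[0,0,1]])
    if 'hand_eye' in im:
        T=np.eye(4);T[:3,:3]=R.from_quat(s['ee_rot']).as_matrix();T[:3,3]=s['position']
        W=np.linalg.inv(T@np.array(im['hand_eye'])); return im,K,W[:3,:3],W[:3,3]
    return im,K,cv2.Rodrigues(np.array(im['rvec'],float))[0],np.array(im['tvec'],float).ravel()
def proj(c,p):
    q=c[1]@(c[2]@np.asarray(p,float).T+c[3][:,None]); return (q[:2]/q[2]).T
def ray(c,uv):
    d=c[2].T@np.linalg.inv(c[1])@np.array([uv[0],uv[1],1.]); return -c[2].T@c[3], d/np.linalg.norm(d)
def onz(c,uv,z):
    o,d=ray(c,uv); return o+d*(z-o[2])/d[2]
def tri(rays):
    A=sum(np.eye(3)-np.outer(d,d) for o,d in rays); b=sum((np.eye(3)-np.outer(d,d))@o for o,d in rays)
    p=np.linalg.solve(A,b); return p,[np.linalg.norm(np.cross(p-o,d)) for o,d in rays]
E
python3 - <<'E'
from h import *
np.set_printoptions(precision=1,suppress=True)
C={}
for n in ['scene','top','wrist']:
    C[n]=cam(n); cv2.imwrite(f'pics/{n}0.png',C[n][0]['color'][:,:,::-1]); print(n,'at',-C[n][2].T@C[n][3])
for th in ['tote','lid_hinge','lid_edge','label','stand','scanner','scanner_grip','scanner_window','tape_roll','glove_box','pen_cup','cutter']:
    rs=[]
    for n in C:
        r=arm.spot_point(n,th)
        if r:
            print(th,n,np.array(r[0]['centre']),round(r[0]['p'],2)); 
            if r[0]['p']>.4: rs.append(ray(C[n],r[0]['centre']))
    if len(rs)>1: print('   ',*tri(rs))
print(C['wrist'][0]['hand_eye'])
E
```

```text
scene at [1284.6  154.3  815.6]
top at [498.9 -13.3 916. ]
wrist at [339.9 529.3 372. ]
tote scene [181.6 204.9] 0.9
tote top [395.  228.3] 0.56
    [ 582.1 -265.4   11.4] [np.float64(8.313579303505948), np.float64(8.313579303505918)]
lid_hinge scene [174.6 203.5] 0.6
lid_hinge top [401.  188.4] 0.79
    [ 655.5 -248.4   96.1] [np.float64(0.5660502529455418), np.float64(0.5660502529454349)]
lid_edge scene [175.6 143.1] 0.91
lid_edge top [426.2 221.5] 0.71
    [ 573.5 -256.   218.8] [np.float64(0.06976389758162896), np.float64(0.06976389758155567)]
label scene [170.  177.4] 0.96
label top [413.3 205.7] 0.63
    [ 614.1 -263.5  141.5] [np.float64(4.610713701397745), np.float64(4.610713701397735)]
stand scene [366.9 224.3] 0.92
stand top [182.7 248.1] 0.74
    [532.7 228.2   2.8] [np.float64(0.28126737789410056), np.float64(0.2812673778940173)]
scanner scene [367.3 221.6] 0.76
scanner top [183.3 249.7] 0.56
    [528.6 226.6   8.5] [np.float64(1.697365010608985), np.float64(1.6973650106088785)]
scanner_grip scene [374.1 188.1] 0.86
scanner_grip top [165.7 248.7] 0.77
    [526.8 226.7 130.1] [np.float64(1.2703927374970483), np.float64(1.2703927374970818)]
scanner_window scene [376.2 179. ] 0.92
tape_roll scene [164.  256.4] 0.95
tape_roll top [387.9 153.4] 0.89
    [ 755.5 -247.9    9.8] [np.float64(2.059547791843961), np.float64(2.059547791843898)]
glove_box scene [369.4 299.2] 0.8
glove_box top [180.3 151.5] 0.96
    [760.6 246.3   1.6] [np.float64(4.297457491424841), np.float64(4.297457491424774)]
pen_cup scene [266.8 283.3] 0.66
pen_cup top [278.7 149. ] 0.62
    [768.   10.5  -1.7] [np.float64(1.7196942797450807), np.float64(1.7196942797451553)]
cutter scene [293.1 181.2] 0.85
cutter top [284.2 298.7] 0.97
    [419.6  -0.3  10.2] [np.float64(5.821963468318907), np.float64(5.82196346831893)]
[[   0.    -1.    -0.3   75.9]
 [   1.     0.    -0.     0.3]
 [   0.    -0.3    1.  -179.2]
 [   0.     0.     0.     1. ]]
```

```bash
cd pics; python3 -c "
import cv2,numpy as np
a=[cv2.imread(n+'0.png') for n in ('scene','top')]
cv2.imwrite('st.png',cv2.resize(np.hstack(a),(800,300)))"
```

```text
(no output)
```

View pics/scene0.png

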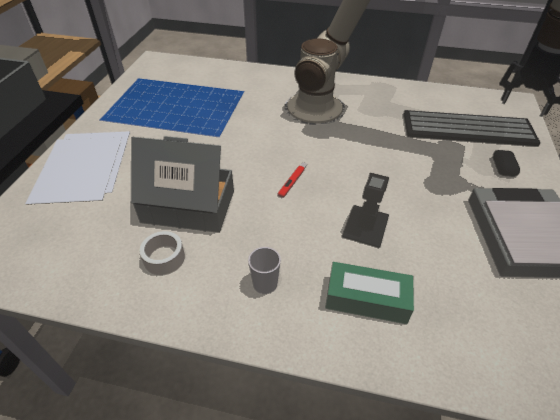

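View pics/top0.png

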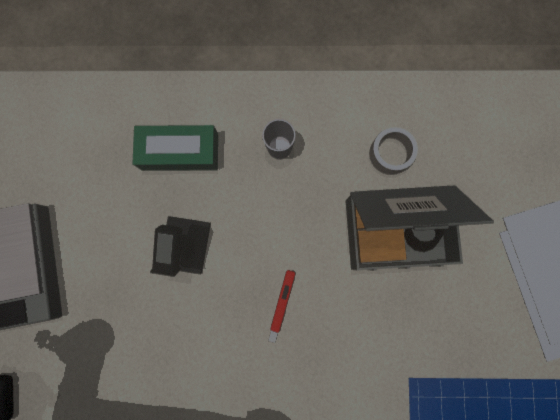

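The scene view shows the tote at about (183,195), its lid open, and the scanner in its stand at about (370,205). In the top view the tote is at (405,235) with a small yaw, the scanner at (170,248) and the cutter at (284,300). By triangulation the lid edge is at about (574,-256,219), the hinge at about (656,-248,80), and the lid angle is about 1.0.

```bash
cat >> h.py <<'E'
def inc(pos,Rt,ref=None):
    """increment row (m, deg) from the current pose to a world TCP pose"""
    s=arm.read_state(); R0=R.from_quat(s['ee_rot'])
    d=R0.inv().apply(np.array(pos)-s['position'])/1000
    return np.round(np.r_[d,np.degrees((R0.inv()*Rt).as_rotvec())],4)
def down(yaw):
    "tool pointing down, tool x at world yaw"
    c,s=np.cos(yaw),np.sin(yaw); return R.from_matrix(np.array([[c,s,0],[s,-c,0],[0,0,-1]]).T)
E
python3 - <<'E'
from h import *
np.set_printoptions(precision=3,suppress=True)
s=arm.read_state();M=R.from_quat(s['ee_rot']).as_matrix();print(M,s['clock'],s['contact_force'])
yaw=np.arctan2(M[1,0],M[0,0]);print(yaw)
# tote fit: x,y,yaw,theta from label outline corners in both static views
C={n:cam(n) for n in('scene','top')}
from scipy.optimize import least_squares
def lid(p,q):
    x,y,a,t=p; q=np.asarray(q,float) # q in lid frame (x from hinge, y, z)
    Rl=R.from_euler('y',t).as_matrix()
    w=q@Rl.T+[80,0,80]; w=w@R.from_euler('z',a).as_matrix().T+[x,y,0]; return w
lab=[[-80+i*32,j*50,6] for i,j in((-1,-1),(-1,1),(1,1),(1,-1))]
cs={}
for n,(c0,r0,c1,r1) in {'scene':(148,155,200,195),'top':(380,190,450,220)}.items():
    im=C[n][0]['color'][r0:r1,c0:c1].max(2).astype(np.uint8)
    im=cv2.morphologyEx(im,cv2.MORPH_CLOSE,np.ones((5,5)))
    _,b=cv2.threshold(im,0,255,cv2.THRESH_OTSU)
    k=max(cv2.findContours(b,cv2.RETR_EXTERNAL,cv2.CHAIN_APPROX_NONE)[0],key=cv2.contourArea)
    h=cv2.approxPolyN(k,4)[0] if hasattr(cv2,'approxPolyN') else cv2.boxPoints(cv2.minAreaRect(k))
    cs[n]=h+[c0,r0]; print(n,cs[n].tolist(),cv2.contourArea(k))
def res(p):
    r=[]
    for n in cs:
        pr=proj(C[n],lid(p,lab))
        for q in pr: r+=list(q-cs[n][np.argmin(np.linalg.norm(cs[n]-q,axis=1))])
    return r
f=least_squares(res,[577,-255,.08,1.0],loss='soft_l1');print(f.x,np.array(res(f.x)))
print(lid(f.x,[[0,0,0],[-160,0,6],[-169,0,6],[-80,0,6]]))
print(inc([600,-255,270],down(yaw-1.0)),inc([600,-255,270],down(yaw)))
E
```

```text
[[ 0.901 -0.435 -0.   ]
 [-0.435 -0.901 -0.   ]
 [-0.     0.    -1.   ]] 1.95 [ 0.004 -0.914 -0.323]
-0.44978602502031984
scene [[194, 164], [193, 190], [154, 186], [154, 160]] 972.0
top [[447, 210], [394, 213], [384, 198], [435, 196]] 729.0
[ 572.15  -261.039    0.065    1.   ] [-0.11   0.208 -0.501  0.472 -0.506  0.399 -0.518 -0.074 -0.146 -0.185
 -0.89   0.048  0.461  1.384 -0.681  0.371]
[[ 651.984 -255.877   80.   ]
 [ 570.793 -261.126  217.901]
 [ 565.943 -261.44   225.475]
 [ 613.908 -258.339  150.57 ]]
[ 0.651  0.594 -0.076  0.001 -0.    57.296] [ 0.651  0.594 -0.076  0.001  0.     0.   ]
```

Fit: tote at (572,-261) with yaw 0.065, lid angle 1.00. I'll move above the lid with the fingers shut.

Request:
servo_tool(increments=[[0,0,0,-0.06,0,0,0],[0,0.651,0.594,-0.076,0,0,0],[0,0.651,0.594,-0.076,0,0,0],[0,0.651,0.594,-0.076,0,0,0],[0,0.651,0.594,-0.076,0,0,0],[0,0.651,0.594,-0.076,0,0,0],[0,0.651,0.594,-0.076,0,0,0],[0,0.651,0.594,-0.076,0,0,0],[0,0.651,0.594,-0.076,0,0,0],[0,0.651,0.594,-0.076,0,0,0],[0,0.651,0.594,-0.076,0,0,0],[0,0.651,0.594,-0.076,0,0,0]])

```text
clock: 3.55
position: [528.1, -77.2, 266.7]
ee_rot: [0.975, -0.223, 0.0, -0.0]
contact_force: [1.0, 0.6, -0.2]
gripper_width: -0.2
grasp_force: 0.0
```

Request:
servo_tool(increments=[[0,0.143,0.131,-0.003,0,0,0],[0,0.143,0.131,-0.003,0,0,0],[0,0.143,0.131,-0.003,0,0,0],[0,0.143,0.131,-0.003,0,0,0],[0,0.143,0.131,-0.003,0,0,0],[0,0.143,0.131,-0.003,0,0,0]])

```text
clock: 4.3
position: [599.2, -254.1, 269.8]
ee_rot: [0.975, -0.222, 0.0, -0.0]
contact_force: [0.1, -0.1, -0.5]
gripper_width: 0.4
grasp_force: 0.0
```

```bash
python3 - <<'E'
from h import *
s=arm.read_state();print(s['position'],s['joints']);Y=-0.45
for p in ([592,-258,205],[570,-260,160],[540,-262,115],[518,-264,90],[517,-264,85]): print(inc(p,down(Y))[:3])
E
```

```text
[ 599.16181074 -254.07752319  269.84431054] [-1.53081382e-01  3.92559691e-01  2.07873523e-01 -1.71152691e-04
 -1.38559994e+00  1.27561639e+00]
[-0.0048  0.0067  0.0648]
[-0.0238  0.018   0.1098]
[-0.05    0.0328  0.1548]
[-0.0689  0.0442  0.1798]
[-0.0698  0.0446  0.1848]
```

Request:
servo_tool(increments=[[0,-0.003,0.004,0.04,0,0,0],[0,-0.005,0.007,0.065,0,0,0],[0,-0.01,0.01,0.078,0,0,0],[0,-0.014,0.0125,0.09,0,0,0],[0,-0.019,0.015,0.1,0,0,0],[0,-0.024,0.018,0.11,0,0,0],[0,-0.03,0.021,0.12,0,0,0],[0,-0.036,0.025,0.13,0,0,0],[0,-0.043,0.029,0.142,0,0,0],[0,-0.05,0.033,0.154,0,0,0],[0,-0.058,0.038,0.165,0,0,0],[0,-0.063,0.041,0.174,0,0,0]])

```text
clock: 5.8
position: [524.2, -264.8, 94.4]
ee_rot: [0.975, -0.223, -0.0, -0.0]
contact_force: [1.4, 0.3, 1.7]
gripper_width: -0.5
grasp_force: 0.6
```

Request:
servo_tool(increments=[[0,0,0,0.004,0,0,0],[0,0,0,0.007,0,0,0],[0,0,0,0.009,0,0,0],[0,0,0,0.0105,0,0,0],[0,0,0,0.0115,0,0,0],[0,0,0,0.0115,0,0,0]])

```text
clock: 6.55
position: [524.8, -264.8, 83.8]
ee_rot: [0.975, -0.223, 0.0, -0.0]
contact_force: [-0.9, 0.3, 1.3]
gripper_width: -0.1
grasp_force: 0.3
```

```bash
python3 - <<'E'
from h import *
im=save('scene','s1.png');s=arm.read_state();print(s['contact_force'],s['position'])
a=cv2.resize(im['color'][110:260,100:300,::-1],None,fx=4,fy=4);cv2.imwrite('pics/s1c.png',a)
E
```

```text
[-0.68602931 -0.72042804  0.24095541] [ 524.88769884 -264.81480648   83.76818187]
```

View pics/s1c.png

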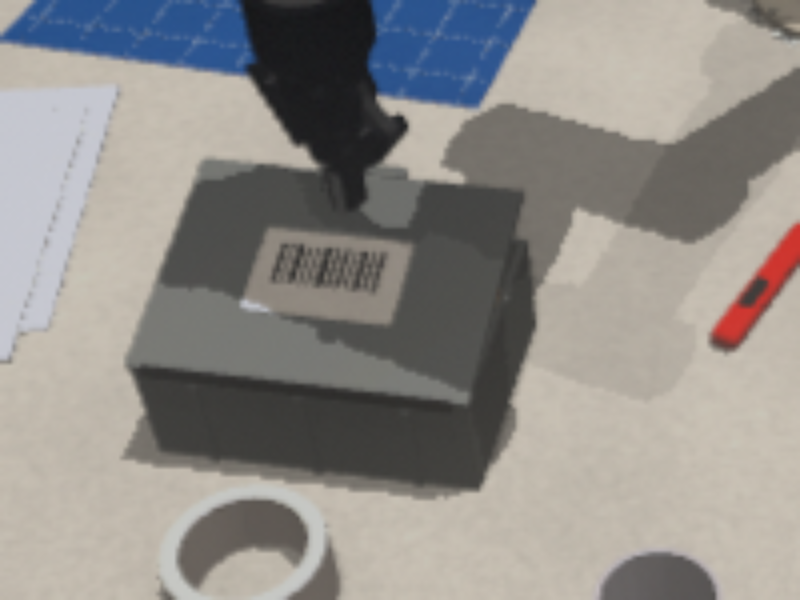

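The lid is down to nearly shut, and the fingertips at crop (350,190) rest on it. The force is still low, so I'll press a little further until it rises.

Request:
servo_tool(increments=[[0,0,0,0.001,0,0,0],[0,0,0,0.002,0,0,0],[0,0,0,0.002,0,0,0]])

```text
clock: 6.98
position: [524.8, -264.9, 81.7]
ee_rot: [0.975, -0.223, -0.0, -0.0]
contact_force: [0.4, 0.7, 0.7]
gripper_width: -0.2
grasp_force: 0.3
```

Request:
servo_tool(increments=[[0,0,0,0.0015,0,0,0],[0,0,0,0.003,0,0,0],[0,0,0,0.003,0,0,0]])

```text
clock: 7.35
position: [524.8, -264.8, 78.6]
ee_rot: [0.975, -0.223, -0.0, -0.0]
contact_force: [-0.4, 0.7, 0.6]
gripper_width: 0.3
grasp_force: 0.2
```

```bash
python3 - <<'E'
from h import *
np.set_printoptions(precision=2,suppress=True)
s=arm.read_state();print(s['contact_force'],s['position'],s['wrist_torque'])
from scipy.optimize import least_squares
cs={}
C={n:cam(n) for n in('scene','top')}
for n in C: cv2.imwrite(f'pics/{n}2.png',C[n][0]['color'][:,:,::-1])
def lid(p,q):
    x,y,a,t=p; w=np.asarray(q,float)@R.from_euler('y',t).as_matrix().T+[80,0,80]
    return w@R.from_euler('z',a).as_matrix().T+[x,y,0]
for t in (0,.05,.1):
    for n in C:
        print(t,n,proj(C[n],lid([572,-261,.065,t],[[-163,112,6],[-163,-112,6],[-112,-50,6],[-112,50,6]])).ravel())
im=C['scene'][0]['color'][:,:,::-1]
a=cv2.resize(im[130:245,120:250],None,fx=5,fy=5,interpolation=cv2.INTER_CUBIC)
b=a.copy()
for t,c in ((0,(0,0,255)),(.08,(0,255,0))):
    q=proj(C['scene'],lid([572,-261,.065,t],[[3,112,6],[3,-112,6],[-163,-112,6],[-163,112,6]]))
    cv2.polylines(a,[((q-[120,130])*5+2).astype(np.int32)],True,c,1)
cv2.imwrite('pics/s2c.png',a)
E
```

```text
[-0.37  0.66  0.61] [ 524.75 -264.83   78.56] [ 0.01  0.07 -0.01]
0 scene [232.07 167.28 153.92 158.92 168.97 173.21 204.92 177.18]
0 top [356.12 272.23 465.01 265.76 432.24 242.79 383.99 245.68]
0.05 scene [231.79 165.12 153.22 156.76 168.52 171.75 204.61 175.72]
0.05 top [356.79 272.07 466.75 265.53 433.2  242.43 384.63 245.35]
0.1 scene [231.47 163.04 152.46 154.67 168.03 170.36 204.26 174.33]
0.1 top [357.44 271.7  468.49 265.09 434.15 241.94 385.25 244.87]
```

View pics/s2c.png

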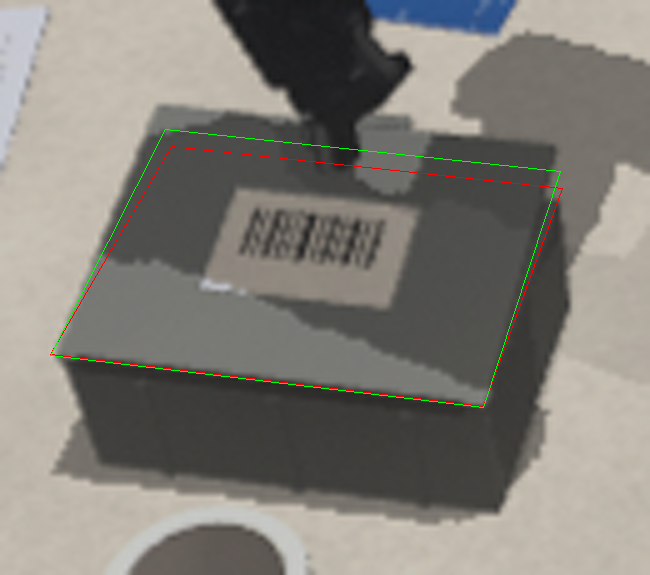

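```bash
python3 - <<'E'
from h import *
np.set_printoptions(precision=1,suppress=True)
C={n:cam(n) for n in('scene','top')}
s=arm.read_state()
for n in C:
    p=proj(C[n],[s['position'],s['position']+[0,0,30]]);print(n,p)
    for th in ('lid_edge','lid_hinge','label','tote'): print(th,[(np.array(r['centre']),round(r['p'],2)) for r in arm.spot_point(n,th)[:1]])
p=proj(C['scene'],[s['position']])[0]
im=C['scene'][0]['color'][:,:,::-1]; a=cv2.resize(im[130:215,140:240],None,fx=4,fy=4,interpolation=cv2.INTER_NEAREST)
cv2.circle(a,tuple(int(v) for v in ((p-[140,130])*4+2)),4,(0,0,255),1)
im=C['top'][0]['color'][:,:,::-1];p=proj(C['top'],[s['position']])[0]
b=cv2.resize(im[180:290,340:480],(510,400),interpolation=cv2.INTER_CUBIC)
cv2.circle(b,tuple(int(v) for v in (p-[340,180])*510/140),4,(0,0,255),1)
a=cv2.resize(a,None,fx=.72,fy=.72); o=np.zeros((400,800,3),np.uint8); o[:a.shape[0],:a.shape[1]]=a; o[:,290:]=b
cv2.imwrite('pics/s3.png',o)
E
```

```text
scene [[188.8 173.5]
 [187.  165. ]]
lid_edge [(array([187.7, 152. ]), 0.98)]
lid_hinge [(array([173.3, 205.3]), 0.89)]
label [(array([182.2, 180.5]), 0.93)]
tote [(array([186.1, 208.8]), 0.78)]
top [[408.1 251.7]
 [412.6 251.3]]
lid_edge [(array([413.4, 266. ]), 0.72)]
lid_hinge [(array([400.7, 192.2]), 0.82)]
label []
tote [(array([178.3, 152.7]), 0.73)]
```

View pics/s3.png

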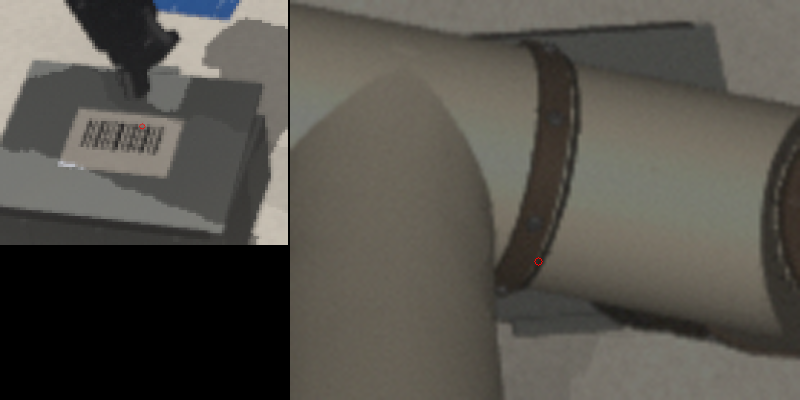

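```bash
python3 - <<'E'
from h import *
np.set_printoptions(precision=3,suppress=True)
from scipy.optimize import least_squares
C=cam('scene'); w=save('wrist','w1.png')
def lid(p,q):
    x,y,a,t=p; w=np.asarray(q,float)@R.from_euler('y',t).as_matrix().T+[80,0,80]
    return w@R.from_euler('z',a).as_matrix().T+[x,y,0]
lab=[[-80+i*32,j*50,6] for i,j in((-1,-1),(-1,1),(1,1),(1,-1))]
for fn in ('s1.png','scene2.png'):
    im=cv2.imread('pics/'+fn)[160:200,155:215]; im=im[:,:,2]
    im=cv2.morphologyEx(im,cv2.MORPH_CLOSE,np.ones((5,5))); b=((im>105)*255).astype(np.uint8)
    k=max(cv2.findContours(b,cv2.RETR_EXTERNAL,cv2.CHAIN_APPROX_NONE)[0],key=cv2.contourArea)
    h=cv2.approxPolyN(k,4)[0]+[155,160]
    f=lambda t:[x for q in proj(C,lid([572,-261,.065,t[0]],lab)) for x in q-h[np.argmin(np.linalg.norm(h-q,axis=1))]]
    r=least_squares(f,[.15]);print(fn,h.tolist(),cv2.contourArea(k),r.x,np.array(r.fun))
E
```

```text
s1.png [[200, 199], [155, 199], [155, 171], [203, 156]] 1152.5 [0.53] [  7.393  -9.452  -2.895   9.6    -4.508  -9.335   2.288 -13.692]
scene2.png [[194, 199], [155, 199], [155, 172], [211, 154]] 1145.0 [0.444] [  8.718  -9.196  -9.896  12.832   1.969  -9.002   2.913 -13.345]
```

View pics/w1.png

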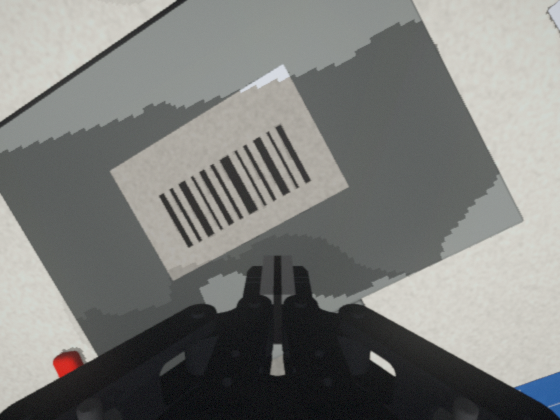

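The wrist view shows the shut fingertips at (278,258) on the lid beside the label. The label corners are (110,171), (281,65), (348,186) and (173,281). I'll use PnP on those to get the lid tilt and height.

```bash
python3 - <<'E'
from h import *
np.set_printoptions(precision=3,suppress=True)
C=cam('wrist'); s=arm.read_state(); print(s['position'],s['joints'])
print('tcp px',proj(C,[s['position'],s['position']+[0,0,25],s['position']+[0,0,-10]]))
o=np.array([[32,50,0],[32,-50,0],[-32,-50,0],[-32,50,0]],float)
img=np.array([[110,171],[281,65],[348,186],[173,281]],float)
for k in range(4):
    ok,rv,tv=cv2.solvePnP(o,np.roll(img,k,0),C[1],None,flags=cv2.SOLVEPNP_ITERATIVE)
    q,_=cv2.projectPoints(o,rv,tv,C[1],None)
    e=np.abs(q[:,0]-np.roll(img,k,0)).max()
    Rw=C[2].T@cv2.Rodrigues(rv)[0]; p=C[2].T@(tv.ravel()-C[3])
    if e<8: print(k,e,'centre',p,'normal',Rw[:,2],'x',Rw[:,0])
print('label expected px shut', proj(C,[[572,-261,86]]))
E
```

```text
[ 524.822 -264.851   78.799] [-0.192  0.427 -0.239 -0.    -0.904  1.313]
tcp px [[276.579 242.119]
 [276.5   260.875]
 [276.605 235.849]]
0 0.526380338430755 centre [ 574.97  -260.772  101.901] normal [0.228 0.011 0.974] x [ 0.971  0.071 -0.228]
2 0.5263803354133927 centre [ 574.97  -260.772  101.901] normal [0.228 0.011 0.974] x [-0.971 -0.071  0.228]
label expected px shut [[231.904 177.088]]
```

Request:
servo_tool(increments=[[0,0,0,-0.02,0,0,0],[0,0,0,-0.05,0,0,0],[0,0,0,-0.06,0,0,0],[0,0,0,-0.06,0,0,0]])

```text
clock: 8.6
position: [525.0, -264.8, 139.1]
ee_rot: [0.975, -0.223, 0.001, -0.0]
contact_force: [0.4, 0.9, -0.2]
gripper_width: 0.3
grasp_force: 0.0
```

```bash
python3 - <<'E'
from h import *
np.set_printoptions(precision=3,suppress=True)
C=cam('wrist'); s=arm.read_state(); print(s['position'],s['contact_force'])
print('tcp px',proj(C,[s['position'],s['position']+[0,0,25],s['position']+[0,0,-10]]))
cv2.imwrite('pics/w2.png',C[0]['color'][:,:,::-1])
E
```

```text
[ 524.306 -264.56   138.067] [-0.851  0.403 -0.335]
tcp px [[276.727 242.553]
 [276.641 261.2  ]
 [276.755 236.313]]
```

View pics/w2.png

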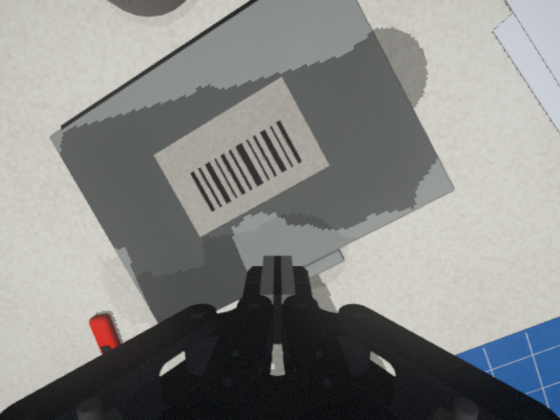

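```bash
python3 - <<'E'
from h import *
np.set_printoptions(precision=3,suppress=True)
print('offset',arm.grasp_offset)
C=cam('wrist'); s=arm.read_state(); print(C[1],C[0]['hand_eye'])
o=np.array([[32,50,0],[32,-50,0],[-32,-50,0],[-32,50,0]],float)
img=np.array([[154,155],[283,78],[329,164],[201,237]],float)
ok,rv,tv=cv2.solvePnP(o,img,C[1],None)
q,_=cv2.projectPoints(o,rv,tv,C[1],None);print(np.abs(q[:,0]-img).max())
Rw=C[2].T@cv2.Rodrigues(rv)[0]; print('centre',C[2].T@(tv.ravel()-C[3]),'normal',Rw[:,2],'x',Rw[:,0])
# where along tool z do the tip pixels lie, for the pad front edge x=0/11 
T=np.array(C[0]['hand_eye']);
for x in(-11,0,11):
    for z in(0,-10,-20,-30,-40):
        p=np.linalg.inv(T)@[x,0,z,1]; u=C[1]@p[:3]; print(x,z,u[:2]/u[2])
E
```

```text
offset 18.700000000000003
[[325.006   0.    277.093]
 [  0.    325.006 210.367]
 [  0.      0.      1.   ]] [[   0.      -0.954   -0.299   75.944]
 [   1.       0.      -0.       0.324]
 [   0.      -0.299    0.954 -179.184]
 [   0.       0.       0.       1.   ]]
0.7216479194486851
centre [ 573.855 -261.737   99.296] normal [ 0.224 -0.051  0.973] x [ 0.973  0.075 -0.22 ]
-11 0 [276.564 258.924]
-11 -10 [276.535 266.578]
-11 -20 [276.503 275.053]
-11 -30 [276.467 284.488]
-11 -40 [276.427 295.058]
0 0 [276.558 242.134]
0 -10 [276.529 249.054]
0 -20 [276.496 256.731]
0 -30 [276.459 265.295]
0 -40 [276.418 274.91 ]
11 0 [276.553 224.764]
11 -10 [276.522 230.893]
11 -20 [276.488 237.705]
11 -30 [276.45  245.321]
11 -40 [276.408 253.892]
```

Request:
servo_tool(increments=[[0,0,0,0.03,0,0,0],[0,0,0,0.055,0,0,0],[0,0,0,0.061,0,0,0],[0,0,0,0.065,0,0,0],[0,0,0,0.069,0,0,0],[0,0,0,0.073,0,0,0],[0,0,0,0.076,0,0,0],[0,0,0,0.078,0,0,0],[0,0,0,0.08,0,0,0],[0,0,0,0.08,0,0,0]])

```text
clock: 9.95
position: [524.9, -264.8, 58.6]
ee_rot: [0.975, -0.223, 0.0, -0.0]
contact_force: [0.2, -0.0, 0.1]
gripper_width: -0.1
grasp_force: 0.0
```

Request:
servo_tool(increments=[[0,0,0,0.0015,0,0,0],[0,0,0,0.003,0,0,0],[0,0,0,0.0045,0,0,0]])

```text
clock: 10.32
position: [524.6, -264.8, 54.2]
ee_rot: [0.975, -0.223, -0.0, 0.0]
contact_force: [-0.8, -1.2, 1.8]
gripper_width: 0.0
grasp_force: 0.5
```

```bash
python3 - <<'E'
from h import *
np.set_printoptions(precision=2,suppress=True)
C=cam('wrist'); S=cam('scene'); cv2.imwrite('pics/w3.png',C[0]['color'][:,:,::-1])
for th in('lid_edge','label','lid_hinge'):
    for n,c in(('wrist',C),('scene',S)): print(th,n,[(np.array(r['centre']),round(r['p'],2)) for r in arm.spot_point(n,th)[:1]])
im=cv2.imread('pics/w3.png'); g=im.max(2); b=((cv2.morphologyEx(g,cv2.MORPH_CLOSE,np.ones((15,15)))>128)*255).astype(np.uint8); 
ks=cv2.findContours(b,cv2.RETR_LIST,cv2.CHAIN_APPROX_NONE)[0]
o=np.array([[32,50,0],[32,-50,0],[-32,-50,0],[-32,50,0]],float)
for k in ks:
    if 8000<cv2.contourArea(k)<60000:
        h=cv2.approxPolyN(k,4)[0].astype(float); print(cv2.contourArea(k),h.tolist())
a=im;cv2.imwrite('pics/w3.png',a)
E
```

```text
lid_edge wrist []
lid_edge scene [(array([192. , 159.3]), 0.87)]
label wrist [(array([221.4, 187.7]), 0.59)]
label scene [(array([183.7, 182.4]), 0.78)]
lid_hinge wrist [(array([126.5,  19.9]), 0.95)]
lid_hinge scene [(array([175.5, 205.4]), 0.59)]
```

View pics/w3.png

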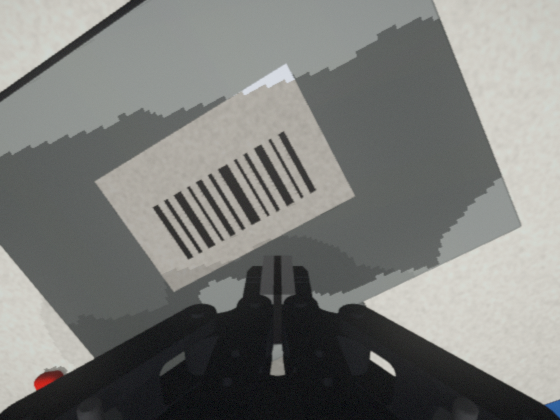

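The lid is lower now. The label corners are at (96,181), (286,65), (354,196) and (173,292).

```bash
cat >> h.py <<'E'
def labelpose(img):
    C=cam('wrist'); o=np.array([[32,50,0],[32,-50,0],[-32,-50,0],[-32,50,0]],float)
    img=np.array(img,float); ok,rv,tv=cv2.solvePnP(o,img,C[1],None)
    q,_=cv2.projectPoints(o,rv,tv,C[1],None); Rw=C[2].T@cv2.Rodrigues(rv)[0]
    print('err',np.abs(q[:,0]-img).max(),'centre',C[2].T@(tv.ravel()-C[3]),'normal',Rw[:,2],'x',Rw[:,0])
E
python3 -c "
from h import *
labelpose([[96,181],[286,65],[354,196],[173,292]])"
```

```text
err 0.07886473108490577 centre [ 572.16511371 -261.23117634   88.1773221 ] normal [ 0.06633995 -0.00847118  0.99776112] x [ 0.9957072   0.06524818 -0.06564942]
```

Request:
servo_tool(increments=[[0,0,0,0.001,0,0,0],[0,0,0,0.002,0,0,0],[0,0,0,0.003,0,0,0],[0,0,0,0.003,0,0,0]])

```text
clock: 11.28
position: [524.8, -264.9, 51.2]
ee_rot: [0.975, -0.223, -0.0, 0.0]
contact_force: [-0.2, 0.5, 0.2]
gripper_width: -0.2
grasp_force: 0.2
```

Request:
servo_tool(increments=[[0,0,0,0.001,0,0,0],[0,0,0,0.002,0,0,0],[0,0,0,0.003,0,0,0],[0,0,0,0.004,0,0,0]])

```text
clock: 11.78
position: [524.7, -264.9, 48.5]
ee_rot: [0.975, -0.223, -0.0, 0.0]
contact_force: [-3.7, 2.1, 12.0]
gripper_width: 0.2
grasp_force: 5.6
```

The lid is down on the rim: the force rose to 12 N. It also showed that the real fingertips sit about 37 mm behind the nominal TCP. I'll lift off and check.

Request:
servo_tool(increments=[[0,0,0,-0.03,0,0,0],[0,0,0,-0.09,0,0,0],[0,0,0,-0.15,0,0,0],[0,0,0,-0.18,0,0,0],[0,0,0,-0.18,0,0,0]])

```text
clock: 12.4
position: [526.4, -265.2, 230.4]
ee_rot: [0.975, -0.223, 0.004, 0.0]
contact_force: [0.3, 0.1, -0.7]
gripper_width: 0.3
grasp_force: 0.0
```

```bash
python3 - <<'E'
from h import *
np.set_printoptions(precision=3,suppress=True)
S=cam('scene'); cv2.imwrite('pics/s4.png',S[0]['color'][:,:,::-1]); C=cam('wrist'); cv2.imwrite('pics/w4.png',C[0]['color'][:,:,::-1])
s=arm.read_state();print(s['position'],s['clock'],s['joints'])
for th in('lid_edge','label'):
    rs=[]
    for n,c in(('scene',S),('wrist',C)):
        r=arm.spot_point(n,th)
        if r: print(th,n,r[0]); rs.append(ray(c,r[0]['centre'])); print('  on z=86',onz(c,r[0]['centre'],86))
    if len(rs)>1: print(tri(rs))
def lid(p,q):
    x,y,a,t=p; w=np.asarray(q,float)@R.from_euler('y',t).as_matrix().T+[80,0,80]
    return w@R.from_euler('z',a).as_matrix().T+[x,y,0]
o=np.zeros((420,800,3),np.uint8)
for (c,r0,r1,c0,c1,f,x0) in ((S,130,235,130,250,3,0),(C,0,420,0,560,.78,362)):
    a=cv2.resize(c[0]['color'][r0:r1,c0:c1,::-1],None,fx=f,fy=f)
    for t,col in((0,(0,0,255)),(.06,(0,255,0))):
      for L in ([[3,112,6],[3,-112,6],[-163,-112,6],[-163,112,6]],[[-80+i*32,j*50,6] for i,j in((-1,-1),(-1,1),(1,1),(1,-1))]):
        q=proj(c,lid([572,-261,.065,t],L)); cv2.polylines(a,[((q-[c0,r0]+.5)*f).astype(np.int32)],True,col,1)
    w=min(a.shape[1],800-x0); o[:a.shape[0],x0:x0+w]=a[:,:w]
cv2.imwrite('pics/o4.png',o)
print('move',inc([470,205,230],down(0.1)))
E
```

```text
[ 524.391 -264.419  226.387] 12.5 [-0.192  0.3   -0.034 -0.001 -1.237  1.313]
lid_edge scene {'centre': [193.0, 164.0], 'p': 0.82}
  on z=86 [ 492.734 -263.803   86.   ]
label scene {'centre': [182.6, 184.6], 'p': 0.62}
  on z=86 [ 577.321 -260.179   86.   ]
label wrist {'centre': [251.2, 149.7], 'p': 0.87}
  on z=86 [ 570.213 -258.412   86.   ]
(array([ 571.698, -260.241,   82.364]), [np.float64(2.839124556824497), np.float64(2.839124556824566)])
move [ -0.253  -0.399  -0.004  -0.017   0.176 -31.507]
```

View pics/o4.png

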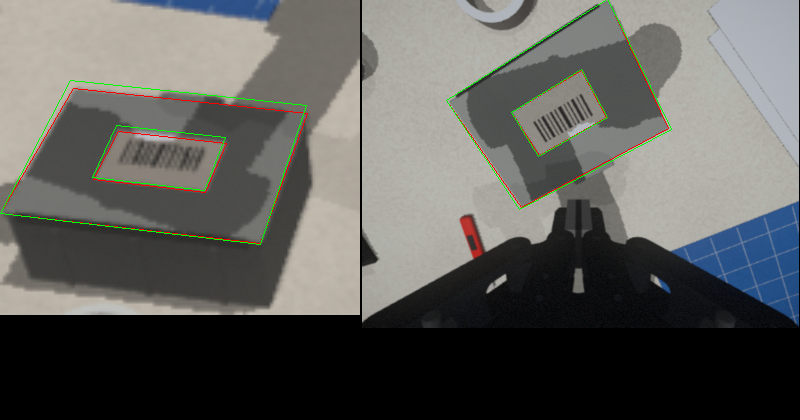

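Red (θ=0) matches the lid outline and label in both views, so the lid is shut with the label centre at (572,-261,86). Next is the scanner.

Request:
servo_tool(increments=[[1,-0.253,-0.399,-0.004,0,0,-31.5],[1,-0.253,-0.399,-0.004,0,0,-31.5],[1,-0.253,-0.399,-0.004,0,0,-31.5],[1,-0.253,-0.399,-0.004,0,0,-31.5],[1,-0.253,-0.399,-0.004,0,0,-31.5],[1,-0.253,-0.399,-0.004,0,0,-31.5],[1,-0.253,-0.399,-0.004,0,0,-31.5],[1,-0.253,-0.399,-0.004,0,0,-31.5],[1,-0.253,-0.399,-0.004,0,0,-31.5],[1,-0.253,-0.399,-0.004,0,0,-31.5],[1,-0.253,-0.399,-0.004,0,0,-31.5]])

```text
clock: 14.08
position: [470.5, 203.4, 231.1]
ee_rot: [0.999, 0.049, -0.0, 0.0]
contact_force: [0.4, -0.3, -0.1]
gripper_width: 85.4
grasp_force: 0.0
```

```bash
python3 - <<'E'
from h import *
np.set_printoptions(precision=2,suppress=True)
s=arm.read_state();print(s['position'],s['clock'],s['joints'],s['gripper_width'])
C={n:cam(n) for n in('wrist','scene','top')}
for n in C: cv2.imwrite(f'pics/{n}5.png',C[n][0]['color'][:,:,::-1])
for th in('scanner_grip','scanner_window','stand','scanner'):
    rs=[]
    for n in C:
        r=arm.spot_point(n,th)
        if r: print(th,n,np.array(r[0]['centre']),round(r[0]['p'],2)); 
        if r and r[0]['p']>.4: rs.append(ray(C[n],r[0]['centre']))
    if len(rs)>1: print('   ',*tri(rs))
# stand base outline: dark pixels in wrist view
g=C['wrist'][0]['color'].max(2); print((g<60).sum())
E
```

```text
[470.48 203.36 231.07] 14.075 [ 0.73  0.17 -0.2  -0.   -1.2   0.94] 85.4046290676435
scanner_grip wrist [253.4 137.3] 0.66
scanner_grip scene [375.7 184.1] 0.94
scanner_grip top [167.5 250.1] 0.61
    [522.37 225.9  137.83] [np.float64(2.102227684311178), np.float64(1.9370724194834583), np.float64(3.9700104794503464)]
scanner_window wrist [247.1 181.2] 0.94
scanner_window scene [377.1 178.7] 0.9
scanner_window top [165.2 273.8] 0.79
    [478.32 231.55 118.02] [np.float64(1.7004005961529132), np.float64(0.8388045178023794), np.float64(1.4476510834008016)]
stand scene [364.9 226.8] 0.82
stand top [181.5 247.3] 0.73
    [535.45 228.31  -3.29] [np.float64(3.9683125618145385), np.float64(3.968312561814562)]
scanner wrist [263.5 118.5] 0.96
scanner scene [367.6 223.7] 0.91
scanner top [183.4 248.9] 0.93
    [531.79 227.28   4.03] [np.float64(1.8075919484860918), np.float64(2.7256799634966775), np.float64(1.6420122993997102)]
54052
```

```bash
python3 - <<'E'
from h import *
C=cam('wrist'); T=cam('top')
for n,c,(r0,r1,c0,c1) in (('w',C,(0,230,170,350)),('t',T,(200,290,140,225))):
    g=cv2.cvtColor(c[0]['color'],cv2.COLOR_RGB2GRAY)[r0:r1,c0:c1]
    L=cv2.createLineSegmentDetector().detect(g)[0][:,0]
    for l in L:
        ln=np.hypot(l[2]-l[0],l[3]-l[1])
        if ln<(30 if n=='w' else 12): continue
        a,b=[onz(c,l[i:i+2]+[c0,r0],60) for i in(0,2)]; d=b-a
        ang=(np.arctan2(d[1],d[0])+np.pi/4)%(np.pi/2)-np.pi/4
        print(n,(l+[c0,r0,c0,r0]).round().tolist(),round(float(ln)),'yaw',round(float(ang),3))
E
```

```text
w [238.0, 49.0, 320.0, 72.0] 86 yaw -0.151
w [270.0, 196.0, 218.0, 184.0] 53 yaw -0.145
w [216.0, 151.0, 236.0, 51.0] 102 yaw -0.15
w [283.0, 102.0, 246.0, 92.0] 38 yaw -0.145
w [267.0, 169.0, 284.0, 103.0] 69 yaw -0.159
w [233.0, 163.0, 266.0, 170.0] 33 yaw -0.12
w [244.0, 93.0, 233.0, 161.0] 68 yaw -0.114
w [246.0, 68.0, 280.0, 77.0] 35 yaw -0.133
w [225.0, 152.0, 235.0, 86.0] 67 yaw -0.104
t [188.0, 273.0, 189.0, 286.0] 13 yaw 0.097
t [153.0, 227.0, 166.0, 223.0] 14 yaw 0.308
t [152.0, 267.0, 154.0, 228.0] 39 yaw -0.024
t [169.0, 216.0, 209.0, 222.0] 41 yaw -0.15
t [212.0, 223.0, 202.0, 272.0] 50 yaw -0.185
t [170.0, 261.0, 172.0, 236.0] 25 yaw -0.043
t [208.0, 256.0, 220.0, 253.0] 13 yaw 0.247
t [157.0, 233.0, 156.0, 259.0] 26 yaw -0.028
t [157.0, 262.0, 169.0, 263.0] 13 yaw -0.078
t [172.0, 234.0, 158.0, 232.0] 14 yaw -0.153
```

```bash
python3 - <<'E'
from h import *
print(inc([522.4,226.2,225],down(-.148)),inc([522.4,226.2,70],down(-.148)))
E
```

```text
[ 5.39000e-02 -1.64000e-02  6.30000e-03  6.00000e-04  1.80000e-03
  1.42127e+01] [ 5.39000e-02 -1.64000e-02  1.61300e-01  6.00000e-04  1.80000e-03
  1.42127e+01]
```

Request:
servo_tool(increments=[[1,0.0539,-0.0164,0.006,0,0,14.2],[1,0.0539,-0.0164,0.006,0,0,14.2],[1,0.0539,-0.0164,0.006,0,0,14.2],[1,0.0539,-0.0164,0.03,0,0,14.2],[1,0.0539,-0.0164,0.06,0,0,14.2],[1,0.0539,-0.0164,0.085,0,0,14.2],[1,0.0539,-0.0164,0.105,0,0,14.2],[1,0.0539,-0.0164,0.12,0,0,14.2],[1,0.0539,-0.0164,0.12,0,0,14.2]])

```text
clock: 16.05
position: [521.8, 225.8, 110.7]
ee_rot: [0.997, -0.074, -0.001, 0.001]
contact_force: [-0.4, 0.1, 0.6]
gripper_width: 85.0
grasp_force: 0.0
```

```bash
python3 - <<'E'
from h import *
np.set_printoptions(precision=2,suppress=True)
S=cam('scene'); W=cam('wrist'); s=arm.read_state(); print(s['position'],s['contact_force'])
a=cv2.resize(S[0]['color'][130:250,320:420,::-1],(400,480),interpolation=cv2.INTER_CUBIC)
b=cv2.resize(W[0]['color'][80:420,130:430,::-1],(400,453)); o=np.zeros((480,800,3),np.uint8); o[:,:400]=a;o[:453,400:]=b
cv2.imwrite('pics/g1.png',o)
for th in('scanner_grip','scanner_window'):
    for n,c in(('scene',S),('wrist',W)):
        r=arm.spot_point(n,th)
        if r: print(th,n,np.array(r[0]['centre']),round(r[0]['p'],2),onz(c,r[0]['centre'],132 if 'grip' in th else 112))
print(proj(S,[s['position'],s['position']+[0,0,40],s['position']+[0,0,56]]))
E
```

```text
[522.93 226.44 112.19] [ 0.79 -0.38  0.15]
scanner_grip scene [376.2 186.7] 0.64 [523.4  229.98 132.  ]
scanner_grip wrist [275.6 255.6] 0.81 [523.33 226.67 132.  ]
scanner_window scene [372.9 179.1] 0.78 [474.24 222.31 112.  ]
scanner_window wrist [275.4 304.2] 0.86 [480.64 233.26 112.  ]
[[373.37 192.17]
 [376.19 180.25]
 [377.37 175.29]]
```

View pics/g1.png

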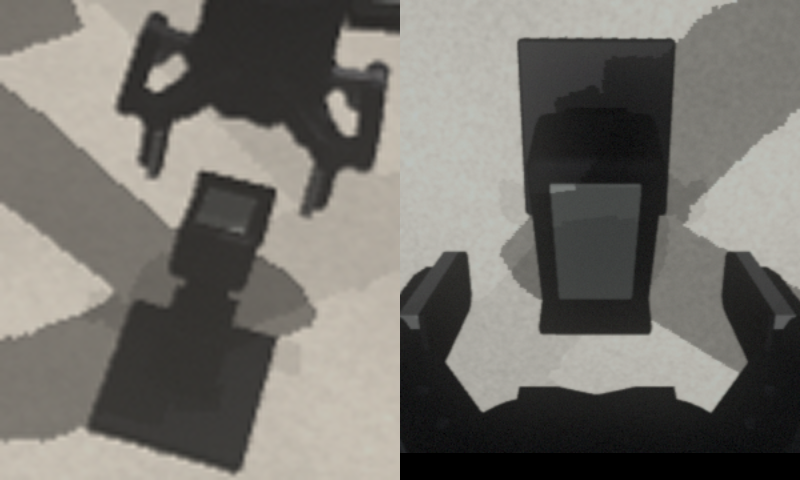

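The view shows the scanner head centred between the open fingers, with yaw aligned. The open tips are at scene (357,174) and (398,183), about 47 mm above the nominal TCP. That agrees with the contact finding, so I'll descend to TCP z = 70 and close.

Request:
servo_tool(increments=[[1,0,0,0.02,0,0,0],[1,0,0,0.035,0,0,0],[1,0,0,0.042,0,0,0],[1,0,0,0.042,0,0,0],[0,0,0,0.042,0,0,0],[0,0,0,0.042,0,0,0],[0,0,0,0.042,0,0,0],[0,0,0,0.042,0,0,0],[0,0,0,0.042,0,0,0],[0,0,0,0.042,0,0,0],[0,0,0,0.042,0,0,0],[0,0,0,0.042,0,0,0]])

```text
clock: 17.85
position: [522.9, 226.5, 70.0]
ee_rot: [0.997, -0.074, 0.001, -0.0]
contact_force: [-0.3, 1.4, 4.8]
gripper_width: 45.6
grasp_force: 61.9
```

Gripped at 46 mm with 62 N. Lifting straight up.

Request:
servo_tool(increments=[[0,0,0,-0.01,0,0,0],[0,0,0,-0.025,0,0,0],[0,0,0,-0.04,0,0,0],[0,0,0,-0.06,0,0,0],[0,0,0,-0.08,0,0,0],[0,0,0,-0.1,0,0,0],[0,0,0,-0.125,0,0,0],[0,0,0,-0.15,0,0,0],[0,0,0,-0.17,0,0,0],[0,0,0,-0.18,0,0,0],[0,0,0,-0.18,0,0,0],[0,0,0,-0.18,0,0,0]])

```text
clock: 19.35
position: [521.8, 225.9, 248.3]
ee_rot: [0.997, -0.074, -0.001, 0.0]
contact_force: [-0.3, -0.7, -1.5]
gripper_width: 45.8
grasp_force: 61.5
```

```bash
python3 - <<'E'
from h import *
np.set_printoptions(precision=3,suppress=True)
S=cam('scene'); W=cam('wrist'); T=cam('top'); s=arm.read_state(); print(s['position'],s['contact_force'],s['gripper_width'],s['joints'],s['clock'])
Rt=R.from_quat(s['ee_rot'])
for th in('scanner_grip','scanner_window','scanner'):
    rs=[]
    for n,c in(('scene',S),('wrist',W),('top',T)):
        r=arm.spot_point(n,th)
        if r: print(th,n,np.array(r[0]['centre']),round(r[0]['p'],2))
        if r and r[0]['p']>.5: rs.append(ray(c,r[0]['centre']))
    if len(rs)>1:
        p,e=tri(rs); print('  world',p,'tool',Rt.inv().apply(p-s['position']),np.array(e))
E
```

```text
[522.059 225.916 248.35 ] [-0.571  0.072 -1.588] 45.539569228748185 [ 0.693  0.256 -0.041 -0.    -1.276  0.73 ] 19.5
scanner_grip scene [389.4 125.7] 0.59
scanner_grip wrist [272.9 299.4] 0.86
scanner_grip top [133.5 247.1] 0.7
  world [521.994 226.017 308.209] tool [ -0.162  -0.011 -59.859] [1.34  1.561 2.851]
scanner_window scene [389.6 123.5] 0.85
scanner_window wrist [277.5 350.6] 0.78
scanner_window top [128.8 276.6] 0.93
  world [477.526 232.861 287.047] tool [-45.124  -0.256 -38.635] [2.67  0.754 3.298]
scanner scene [379.2 171.6] 0.64
scanner wrist [278.8 195.3] 0.64
scanner top [157.5 245.4] 0.71
  world [532.214 225.316 187.372] tool [10.217 -0.982 60.963] [2.444 3.423 1.703]
```

```bash
cat >> h.py <<'E'
def scanpose(phi,tilt=0.,W=(572,-261,186),wt=(-45.,0,-40.)):
    "TCP pose with the window at W looking down; tilt>0 leans the sight outward"
    r=np.array([np.cos(phi),np.sin(phi),0]);z=np.array([0,0,1.])
    a=np.arctan2(.343,.939)-tilt; X=np.cos(a)*z+np.sin(a)*r; Z=-np.sin(a)*z+np.cos(a)*r
    Rt=R.from_matrix(np.c_[X,np.cross(Z,X),Z]); return np.array(W)-Rt.apply(wt),Rt
E
python3 - <<'E'
from h import *
np.set_printoptions(precision=4,suppress=True)
p,Rt=scanpose(-.175); print(p,Rt.apply([-.939,0,.343]))
print(inc([p[0],p[1],255],down(-.175)), np.degrees((down(-.175).inv()*Rt).as_rotvec()), down(-.175).inv().apply(p-[p[0],p[1],255]))
E
```

```text
[ 624.202  -270.2298  214.544 ] [-0.      0.     -0.9997]
[ 0.1738  0.476  -0.0057  0.0014  0.0008  1.5559] [ 0.     69.9337  0.    ] [ 0.     0.    40.456]
```

Request:
servo_tool(increments=[[0,0.01,0.03,-0.006,0,0,1.5],[0,0.03,0.08,-0.006,0,0,1.5],[0,0.05,0.135,-0.006,0,0,1.5],[0,0.07,0.19,-0.006,0,0,1.5],[0,0.09,0.245,-0.006,0,0,1.5],[0,0.11,0.3,-0.006,0,0,1.5],[0,0.13,0.355,-0.006,0,0,1.5],[0,0.15,0.41,-0.006,0,0,1.5],[0,0.165,0.45,-0.006,0,0,1.5],[0,0.172,0.47,-0.006,0,0,1.5],[0,0.174,0.476,-0.006,0,0,1.5],[0,0.174,0.476,-0.006,0,0,1.5]])

```text
clock: 21.45
position: [624.4, -269.5, 255.3]
ee_rot: [0.996, -0.087, -0.0, -0.0]
contact_force: [0.4, 0.3, -1.7]
gripper_width: 45.5
grasp_force: 61.8
```

Request:
servo_tool(increments=[[0,0,0,0,0,6,0],[0,0,0,0,0,14,0],[0,0,0,0,0,22,0],[0,0,0,0,0,30,0],[0,0,0,0.005,0,38,0],[0,0,0,0.01,0,46,0],[0,0,0,0.015,0,54,0],[0,0,0,0.02,0,61,0],[0,0,0,0.02,0,66,0],[0,0,0,0.02,0,69,0],[0,0,0,0.02,0,70,0],[0,0,0,0.02,0,70,0]])

```text
clock: 22.95
position: [630.1, -265.8, 275.8]
ee_rot: [0.836, -0.082, 0.541, 0.044]
contact_force: [-0.5, -0.3, -1.5]
gripper_width: 45.6
grasp_force: 62.1
```

```bash
python3 - <<'E'
from h import *
np.set_printoptions(precision=3,suppress=True)
s=arm.read_state(); Rt=R.from_quat(s['ee_rot']);print(s['position'],s['joints'],s['gripper_width'],s['clock'],s['contact_force'])
print('sight',Rt.apply([-.939,0,.343]),'window',s['position']+Rt.apply([-45,0,-40]))
S=cam('scene'); W=cam('wrist'); T=cam('top')
cv2.imwrite('pics/f_s.png',S[0]['color'][:,:,::-1])
for th in('scanner_grip','scanner_window','scanner'):
    rs=[]
    for n,c in(('scene',S),('wrist',W),('top',T)):
        r=arm.spot_point(n,th)
        if r: print(th,n,np.array(r[0]['centre']),round(r[0]['p'],2))
        if r and r[0]['p']>.5: rs.append(ray(c,r[0]['centre']))
    if len(rs)>1:
        p,e=tri(rs); print('  world',p,'tool',Rt.inv().apply(p-s['position']),np.array(e))
p,Rf=scanpose(-.175); print(inc(p,Rf))
E
```

```text
[ 630.056 -265.755  275.799] [-0.506  0.111 -0.285 -1.411 -0.302  3.098] 45.63697940994547 22.95 [-0.549 -0.251 -1.487]
sight [-0.07   0.028 -0.997] window [ 576.078 -255.29   251.267]
scanner_grip scene [167.4 113.9] 0.8
scanner_grip wrist [275.5 299.2] 0.58
scanner_grip top [397.4 227.6] 0.75
  world [ 571.469 -233.414  296.687] tool [ -7.413 -21.317 -66.373] [25.828 24.183 49.993]
scanner_window scene [170.5 131.7] 0.87
scanner_window wrist [277.8 354.3] 0.56
scanner_window top [434.8 218.7] 0.94
  world [ 576.418 -257.98   254.076] tool [-42.065   2.541 -40.417] [2.589 2.491 1.999]
scanner scene [144.  159.5] 0.7
scanner wrist [274.1 195.2] 0.83
scanner top [447.4 150.2] 0.58
  world [ 690.991 -275.069  264.264] tool [14.834 -1.883 60.904] [5.949 3.66  5.157]
[-0.057  0.005  0.02   0.237  4.377 -0.741]
```

The wrist ran towards its singularity and the j6 limit. I'll go back to tool-down, then pitch with the tool azimuth turned to the right of the arm plane so j4 goes positive and j6 stays in range.

```bash
python3 - <<'E'
from h import *
np.set_printoptions(precision=4,suppress=True)
s=arm.read_state()
p,Rt=scanpose(-.55); print(p)
print('back',inc([624,-270,265],down(-.175)))
D=down(-.175);q=down(-.55)
print('yaw',D.inv().apply([p[0]-624,p[1]+270,0])/1000,np.degrees((D.inv()*q).as_rotvec()))
print('pitch',np.degrees((q.inv()*Rt).as_rotvec()))
E
```

```text
[ 617.1938 -288.7085  214.544 ]
back [ -0.0113   0.0041  -0.0008  -0.2435 -65.5558  -0.7843]
yaw [-0.0034  0.0196  0.    ] [ 0.      0.     21.4859]
pitch [ 0.     69.9337  0.    ]
```

Request:
servo_tool(increments=[[0,0,0,0,0,-6,0],[0,0,0,0,0,-14,0],[0,-0.002,0,0,0,-22,0],[0,-0.004,0,0,0,-30,0],[0,-0.006,0,0,0,-38,0],[0,-0.008,0,0,0,-46,0],[0,-0.01,0,0,0,-54,0],[0,-0.01,0,0,0,-60,0],[0,-0.01,0,0,0,-65,0],[0,-0.01,0,0,0,-65.5,0],[0,-0.01,0,0,0,-65.5,0]])

```text
clock: 24.92
position: [625.9, -266.3, 265.5]
ee_rot: [0.996, -0.092, 0.001, -0.005]
contact_force: [-0.4, -0.7, -0.7]
gripper_width: 45.5
grasp_force: 62.1
```

```bash
python3 - <<'E'
from h import *
np.set_printoptions(precision=4,suppress=True)
s=arm.read_state();print(s['position'],s['joints'],s['gripper_width'])
p,Rt=scanpose(-.55)
print(inc([p[0],p[1],260],down(-.55)))
E
```

```text
[ 625.9451 -266.3421  265.4813] [-0.1708  0.4495  0.2901 -0.0112 -1.4101  1.5588] 45.48041655344342
[-0.0045  0.0237  0.0052 -0.6388  0.0476 20.9411]
```

Untwisted. Next I'll yaw, then pitch.

Request:
servo_tool(increments=[[0,-0.002,0.012,0.005,-0.3,0,8],[0,-0.0045,0.024,0.005,-0.6,0,16],[0,-0.0045,0.024,0.005,-0.6,0,21],[0,-0.0045,0.024,0.005,-0.6,0,21]])

```text
clock: 25.42
position: [616.2, -289.3, 262.5]
ee_rot: [0.962, -0.272, 0.001, -0.0]
contact_force: [-0.9, 0.3, -0.9]
gripper_width: 45.2
grasp_force: 62.0
```

Request:
servo_tool(increments=[[0,0,0,0,0,6,0],[0,0,0,0,0,13,0],[0,0,0,0,0,20,0],[0,0,0,0,0,27,0],[0,0,0,0,0,34,0],[0,0,0,0.005,0,41,0],[0,0,0,0.01,0,48,0],[0,0,0,0.015,0,55,0],[0,0,0,0.02,0,61,0],[0,0,0,0.02,0,66,0],[0,0,0,0.02,0,70,0],[0,0,0,0.02,0,70,0]])

```text
clock: 26.92
position: [621.1, -266.2, 365.0]
ee_rot: [0.852, -0.256, 0.433, 0.146]
contact_force: [0.5, -0.1, -0.7]
gripper_width: 45.2
grasp_force: 62.4
```

```bash
cat > m.py <<'E'
from h import *
np.set_printoptions(precision=4,suppress=True)
s=arm.read_state(); Rt=R.from_quat(s['ee_rot']);print(s['position'],s['joints'],s['gripper_width'],s['clock'],s['contact_force'])
print('sight',Rt.apply([-.939,0,.343]),'window',s['position']+Rt.apply([-45,0,-40]))
S=cam('scene'); W=cam('wrist'); T=cam('top')
for th in('scanner_window','scanner'):
    rs=[]
    for n,c in(('scene',S),('wrist',W),('top',T)):
        r=arm.spot_point(n,th)
        if r and r[0]['p']>.5: rs.append(ray(c,r[0]['centre']))
    if len(rs)>1:
        p,e=tri(rs); print(th,'  world',p,'tool',Rt.inv().apply(p-s['position']),np.array(e))
p,Rf=scanpose(-.55); print(inc(p,Rf))
E
python3 m.py
```

```text
[ 621.1441 -266.2446  365.0353] [-0.4447 -0.0109 -0.7149  2.0527 -0.1595 -0.5552] 45.24594417087118 26.925 [ 0.4642 -0.0612 -0.7052]
sight [-0.2371  0.1295 -0.9625] window [ 572.4242 -233.4364  351.8069]
scanner_window   world [ 572.3558 -234.1716  355.9773] tool [-41.4191   0.7612 -42.1296] [0.059 0.059]
scanner   world [ 669.278  -298.0119  339.1301] tool [12.6079 -1.6151 61.9318] [0.9791 2.5879 2.5717]
[-0.1163  0.0176  0.0935  3.235  15.787   0.0361]
```

```bash
cat > k.py <<'E'
from h import *
from scipy.optimize import least_squares
D=[([1.38,.385,.008,0,-1.194,-.259],(271.707,562.827,193.812)),([-.1531,.3926,.2079,0,-1.3856,1.2756],(599.16,-254.08,269.84)),
([-.192,.427,-.239,0,-.904,1.313],(524.82,-264.85,78.8)),([-.192,.3,-.034,-.001,-1.237,1.313],(524.39,-264.42,226.39)),
([.73,.17,-.2,0,-1.2,.94],(470.48,203.36,231.07)),([.693,.256,-.041,0,-1.276,.73],(522.06,225.92,248.35)),
([-.506,.111,-.285,-1.411,-.302,3.098],(630.06,-265.76,275.8)),([-.1708,.4495,.2901,-.0112,-1.4101,1.5588],(625.95,-266.34,265.48)),
([-.4447,-.0109,-.7149,2.0527,-.1595,-.5552],(621.14,-266.24,365.04))]
T6=R.from_matrix(np.array([[0,0,1],[-1,0,0],[0,-1,0]],float))
def fk(j,P,s4=1):
    a,h,L1,e,L2,o1,o2,d,o3=P; r=lambda ax,q:R.from_euler(ax,q)
    R1=r('z',j[0]);R2=R1*r('y',j[1]);R3=R1*r('y',j[1]-j[2]);R4=R3*r('x',s4*j[3]);R5=R4*r('y',-j[4])
    p=R1.apply([a,0,h])+R2.apply([0,0,L1])+R3.apply([L2,o1,e])+R4.apply([0,o2,0])+R5.apply([d,0,o3])
    return p,R5*T6*r('z',-j[5])
def fit(s4):
    f=lambda P:np.concatenate([fk(j,P,s4)[0]-p for j,p in D]+[(np.array(P)-x0)*.002])
    x0=np.array([0,300,400,0,400,0,-160,250,0.]); return least_squares(f,x0)
E
python3 - <<'E'
from k import *
np.set_printoptions(precision=3,suppress=True)
for s4 in(1,-1):
    r=fit(s4);print(s4,r.x,np.abs(r.fun[:27]).max(),r.fun[:27].round(0))
    for i,q in((6,[0.836,-.082,.541,.044]),(8,[.852,-.256,.433,.146])): print('rot err',(fk(D[i][0],r.x,s4)[1].inv()*R.from_quat(q)).magnitude())
E
```

```text
1 [431.032 197.127 208.833  11.75   93.708 -67.297 -57.736 150.9    -2.563] 179.5693708834866 [ -35.    1.   22.  -23.   39.  -36.   36.   28.  109.   24.   30.   -0.
   27.   74.   -2.   -1.   45.  -16.  -81. -180.   94.  -43.   37.  -34.
  -91.   -5. -137.]
rot err 2.823634267330918
rot err 2.177418565812747
-1 [  -2.591  157.659  568.847    0.648  422.725   -0.054 -160.149  336.241
   -0.114] 2.7965151468675913 [ 0. -0. -0. -0. -0.  0.  0. -0. -0. -0. -0.  0.  0.  3. -1. -0. -1.  0.
 -0.  0.  0. -0. -0.  0. -0.  0.  1.]
rot err 0.0020100347204830083
rot err 0.00149425430096937
```

```bash
cat >> k.py <<'E'
P=fit(-1).x
lo=np.array([-3.14,-1.21,-1.07,-3.16,-2.99,-3.1+.0])+.04; hi=np.array([3.14,2.06,1.41,2.05,-.16,3.1])-.04
def ik(p,Rt,j0):
    def f(j):
        q,Q=fk(j,P,-1); return np.r_[(q-p)/100,(Q.inv()*Rt).as_rotvec()]
    r=least_squares(f,np.clip(j0,lo+.01,hi-.01),bounds=(lo,hi)); return r.x,np.abs(r.fun).max()
E
python3 - <<'E'
from k import *
np.set_printoptions(precision=2,suppress=True)
S=[[-.2,.4,.2,.0,-1.2,1.5],[-.2,.4,.2,1.5,-.6,0],[-.4,.1,-.3,-1.4,-.6,2.9],[-.2,.4,.2,-3,-.6,-1.5],[.1,.9,.9,0.5,-.6,1]]
for tilt in (0,-.1,-.2,-.3,-.4):
    out=[]
    for phi in np.arange(-1.6,1.61,.2):
        for j0 in S:
            j,e=ik(*scanpose(phi,tilt),j0)
            if e<1e-3: out.append((phi,j,round(min((j-lo).min(),(hi-j).min()),2)))
    seen=set()
    for phi,j,m in out:
        k=(round(phi,1),tuple(j.round(1)))
        if k not in seen: seen.add(k); print(tilt,round(phi,2),j,m)
E
```

```text
0 -1.6 [ 0.07  0.5  -0.67  1.34 -1.29 -1.15] 0.36
0 -1.4 [-0.02  0.43 -0.8   1.63 -1.18 -1.21] 0.23
0 -1.2 [-0.17  0.37 -0.89  1.99 -1.08 -1.27] 0.02
0 -0.6 [-0.74  0.26 -0.76 -2.93 -0.68 -1.69] 0.19
0 -0.4 [-0.78  0.24 -0.58 -2.42 -0.56 -2.07] 0.36
0 -0.2 [-0.77  0.25 -0.44 -2.01 -0.59 -2.41] 0.39
0 -0.0 [-0.77  0.28 -0.35 -1.75 -0.73 -2.59] 0.47
0 0.2 [-0.78  0.33 -0.26 -1.57 -0.9  -2.66] 0.4
0 0.4 [-0.79  0.39 -0.16 -1.44 -1.08 -2.7 ] 0.36
0 0.6 [-0.79  0.45 -0.05 -1.34 -1.25 -2.71] 0.35
0 0.8 [-0.77  0.52  0.06 -1.25 -1.42 -2.71] 0.35
0 1.0 [-0.75  0.59  0.18 -1.18 -1.59 -2.7 ] 0.36
0 1.2 [-0.71  0.65  0.31 -1.12 -1.75 -2.69] 0.37
0 1.4 [-0.67  0.72  0.43 -1.06 -1.91 -2.67] 0.39
0 1.6 [-0.63  0.78  0.54 -1.01 -2.06 -2.64] 0.42
-0.1 -1.6 [ 0.05  0.46 -0.65  1.29 -1.2  -1.08] 0.38
-0.1 -1.4 [-0.03  0.4  -0.77  1.57 -1.08 -1.12] 0.26
-0.1 -1.2 [-0.18  0.34 -0.86  1.92 -0.96 -1.18] 0.09
-0.1 -0.6 [-0.73  0.23 -0.67 -2.88 -0.46 -1.75] 0.24
-0.1 -0.4 [-0.68  0.2  -0.44 -2.17 -0.31 -2.4 ] 0.11
-0.1 -0.2 [-0.64  0.21 -0.35 -1.74 -0.4  -2.75] 0.2
-0.1 -0.0 [-0.67  0.25 -0.29 -1.55 -0.59 -
[... 1610 characters left out ...]
4 -1.71 -2.7 ] 0.36
-0.3 1.6 [-0.53  0.67  0.44 -0.78 -1.85 -2.61] 0.45
-0.4 -1.6 [ 0.01  0.4  -0.55  1.05 -1.   -0.81] 0.48
-0.4 -1.4 [-0.05  0.34 -0.66  1.26 -0.85 -0.79] 0.37
-0.4 -1.2 [-0.16  0.29 -0.75  1.52 -0.68 -0.8 ] 0.28
-0.4 -1.0 [-0.32  0.25 -0.8   1.88 -0.5  -0.86] 0.13
-0.4 -0.0 [-0.33  0.23 -0.26 -0.71 -0.37  2.48] 0.17
-0.4 0.2 [-0.44  0.26 -0.17 -0.86 -0.61  2.8 ] 0.26
-0.4 0.4 [-0.5   0.31 -0.09 -0.9  -0.82  2.99] 0.07
-0.4 0.8 [-0.56  0.42  0.07 -0.88 -1.19 -3.03] 0.03
-0.4 1.0 [-0.56  0.47  0.16 -0.85 -1.35 -2.92] 0.14
-0.4 1.2 [-0.54  0.53  0.24 -0.81 -1.5  -2.82] 0.24
-0.4 1.4 [-0.52  0.58  0.32 -0.76 -1.64 -2.72] 0.34
-0.4 1.6 [-0.49  0.63  0.4  -0.7  -1.77 -2.61] 0.45
```

```bash
cat > sim.py <<'E'
from k import *
def sim(segs,j):
    "segs: list of (pos0,R0,rows) rows in tool increments; prints joint extremes along"
    p,Q=fk(j,P,-1)
    for rows in segs:
        p0,Q0=p,Q; prev=p0,Q0
        for r in rows:
            a=np.array(r,float); p=p0+Q0.apply(a[1:4]*1000); Q=Q0*R.from_rotvec(np.radians(a[4:]))
            for t in (.5,1):
                jn,e=ik(prev[0]*(1-t)+p*t,prev[1]*R.from_rotvec(t*(prev[1].inv()*Q).as_rotvec()),j)
                fl='' if e<1e-3 and np.abs(jn-j).max()<.13 else f' <-- e={e:.3f} dj={np.abs(jn-j).max():.2f}'
                j=jn
            prev=p,Q; print(p.round(0),j.round(2),fl)
        print('--')
    return j,p,Q
E
python3 - <<'E'
from sim import *
s=arm.read_state(); j=np.array(s['joints'])
np.set_printoptions(suppress=True)
p1=np.array([617.,-288,262]); r1=inc(p1,down(-.55)); print(r1)
p,Rf=scanpose(-1.6); print('final TCP',p)
D=down(-.55); r2=np.r_[D.inv().apply([p[0],p[1],262]-p1)/1000,np.degrees((D.inv()*down(-1.6)).as_rotvec())].round(4);print(r2)
D2=down(-1.6); r3=np.r_[D2.inv().apply([0,0,p[2]-262])/1000,np.degrees((D2.inv()*Rf).as_rotvec())].round(4);print(r3)
mk=lambda r,n:[np.r_[0,np.array(r)*(i+1)/n] for i in range(n)]
sim([mk(r1,9),mk(r2,8),mk(r3,10)],j)
j,_=ik(p,Rf,[.07,.5,-.67,1.34,-1.29,-1.15]); 
for PP in ([*P[:3],0,0,0,0,0,0],[*P[:5],0,0,0,0],[*P[:7],0,0],[*P[:7],100,0]): print(fk(j,PP,-1)[0].round(0))
E
```

```text
[ -0.0782   0.0184   0.0653   2.765  -54.1278  -1.8881]
final TCP [ 570.45208365 -313.98909729  214.54399277]
[-0.0261  0.0465  0.     -0.     -0.     60.1606]
[ 0.      0.      0.0475  0.     69.9337  0.    ]
[ 622. -269.  352.] [-0.19  0.02 -0.67  1.31 -0.32  0.01]  <-- e=0.000 dj=0.32
[ 621. -271.  341.] [-0.08  0.05 -0.54  0.86 -0.46  0.39]  <-- e=0.000 dj=0.20
[ 620. -274.  330.] [-0.06  0.1  -0.4   0.58 -0.6   0.65] 
[ 620. -276.  319.] [-0.06  0.15 -0.26  0.4  -0.74  0.83] 
[ 619. -278.  307.] [-0.09  0.2  -0.14  0.27 -0.88  0.96] 
[ 618. -281.  296.] [-0.12  0.26 -0.03  0.17 -1.01  1.05] 
[ 618. -283.  285.] [-0.15  0.32  0.08  0.1  -1.14  1.13] 
[ 617. -286.  274.] [-0.17  0.38  0.18  0.05 -1.27  1.18] 
[ 616. -288.  263.] [-0.2   0.45  0.28 -0.   -1.4   1.22] 
--
[ 611. -291.  263.] [-0.21  0.44  0.27 -0.   -1.4   1.1 ] 
[ 605. -294.  263.] [-0.21  0.44  0.26 -0.   -1.39  0.97] 
[ 599. -298.  263.] [-0.22  0.43  0.25 -0.   -1.39  0.85] 
[ 593. -301.  263.] [-0.23  0.42  0.23 -0.   -1.38  0.72] 
[ 587. -304.  263.] [-0.23  0.41  0.22 -0.   -1.38  0.6 ] 
[ 582. -307.  263.] [-0.24  0.41  0.21 -0.   -1.38  0.47] 
[ 576. -311.  263.] [-0.25  0.4   0.2  -0.   -1.37  0.35] 
[ 570. -314.  263.] [-0.25  0.4   0.19 -0.   -1.37  0.23] 
--
[ 570. -314.  258.] [-0.19  0.37  0.08  0.13 -1.27  0.13] 
[ 570. -314.  253.] [-0.13  0.34 -0.03  0.26 -1.19  0.01] 
[ 570. -314.  248.] [-0.08  0.33 -0.14  0.41 -1.12 -0.13] 
[ 570. -314.  244.] [-0.04  0.32 -0.25  0.56 -1.07 -0.29] 
[ 570. -314.  239.] [-0.    0.33 -0.35  0.72 -1.04 -0.45] 
[ 570. -314.  234.] [ 0.02  0.34 -0.44  0.88 -1.05 -0.61] 
[ 570. -314.  229.] [ 0.04  0.36 -0.52  1.02 -1.08 -0.77] 
[ 570. -314.  225.] [ 0.05  0.4  -0.58  1.15 -1.13 -0.91] 
[ 570. -314.  220.] [ 0.06  0.44 -0.63  1.26 -1.2  -1.04] 
[ 570. -314.  215.] [ 0.07  0.5  -0.67  1.34 -1.29 -1.15] 
--
[268.  18. 658.]
[434.  28. 269.]
[580.   2. 330.]
[577. -92. 296.]
```

Request:
servo_tool(increments=[[0,-0.004,0.001,0.003,0.1,-3,-0.1],[0,-0.009,0.002,0.007,0.3,-6,-0.2],[0,-0.017,0.004,0.014,0.6,-12,-0.4],[0,-0.027,0.006,0.022,0.9,-18,-0.6],[0,-0.038,0.009,0.031,1.3,-26,-0.9],[0,-0.049,0.012,0.041,1.8,-34,-1.2],[0,-0.061,0.014,0.051,2.2,-42,-1.5],[0,-0.072,0.017,0.06,2.5,-50,-1.7],[0,-0.078,0.0184,0.065,2.7,-54,-1.9],[0,-0.078,0.0184,0.065,2.7,-54,-1.9],[0,-0.078,0.0184,0.065,2.7,-54,-1.9]])

```text
clock: 28.75
position: [616.5, -288.1, 262.4]
ee_rot: [0.962, -0.272, 0.001, 0.001]
contact_force: [-0.8, -0.7, -2.1]
gripper_width: 45.2
grasp_force: 62.4
```

Request:
servo_tool(increments=[[0,-0.003,0.006,0,0,0,8],[0,-0.006,0.012,0,0,0,16],[0,-0.011,0.019,0,0,0,25],[0,-0.015,0.026,0,0,0,34],[0,-0.019,0.033,0,0,0,43],[0,-0.022,0.04,0,0,0,52],[0,-0.025,0.045,0,0,0,58],[0,-0.026,0.0465,0,0,0,60],[0,-0.026,0.0465,0,0,0,60]])

```text
clock: 29.88
position: [569.8, -313.8, 264.1]
ee_rot: [-0.698, 0.716, -0.002, 0.001]
contact_force: [-0.7, 0.1, -1.9]
gripper_width: 45.4
grasp_force: 62.3
```

```bash
python3 - <<'E'
from h import *
np.set_printoptions(precision=4,suppress=True)
s=arm.read_state();print(s['position'],s['joints'],s['gripper_width'],s['clock'])
p,Rt=scanpose(-1.6); print(inc([p[0],p[1],262],down(-1.6)),inc(p,Rt))
E
```

```text
[ 569.8224 -313.7792  264.1491] [-0.2543  0.3911  0.1912  0.0017 -1.3661  0.2278] 45.42782166905404 29.875
[ 0.0002 -0.0006  0.0022 -0.2476 -0.1537  0.1753] [ 0.0001 -0.0004  0.0496 -0.3229 69.7798  0.0018]
```

Request:
servo_tool(increments=[[0,0,0,0,0,4,0],[0,0,0,0.002,0,10,0],[0,0,0,0.006,0,17,0],[0,0,0,0.01,0,24,0],[0,0,0,0.015,0,31,0],[0,0,0,0.02,0,38,0],[0,0,0,0.025,0,45,0],[0,0,0,0.03,0,52,0],[0,0,0,0.035,0,59,0],[0,0,0,0.04,-0.2,65,0],[0,0,0,0.04,-0.3,69,0],[0,0,0,0.04,-0.3,69.8,0]])

```text
clock: 31.38
position: [570.7, -313.7, 221.9]
ee_rot: [-0.572, 0.587, -0.398, -0.412]
contact_force: [-0.4, 0.4, -1.9]
gripper_width: 45.0
grasp_force: 62.4
```

```bash
sed -i 's/-\.55/-1.6/' m.py; python3 m.py
```

```text
[ 570.6584 -313.6749  221.9303] [ 0.0651  0.4889 -0.6632  1.3385 -1.2891 -1.1319] 45.018128910155816 31.375 [-0.4433  0.4262 -1.92  ]
sight [-0.0037  0.0009 -0.9997] window [ 572.0624 -260.658   193.4306]
scanner_window   world [ 574.5516 -261.5223  195.6994] tool [-42.588   -2.5044 -40.0387] [3.6815 2.2387 2.2995]
scanner   world [ 568.2116 -372.4206  212.7514] tool [11.5961  0.7391 58.3633] [4.3249 2.3743 3.4615]
[-0.0089 -0.0001  0.0028  0.075   0.0263 -0.0381]
```

Request:
servo_tool(increments=[[0,-0.004,0,0.001,0,0,0],[0,-0.008,0,0.003,0,0,0],[0,-0.009,0,0.003,0,0,0],[0,-0.009,0,0.003,0,0,0],[0,-0.009,0,0.003,0,0,0],[0,-0.009,0,0.003,0,0,0],[0,-0.009,0,0.003,0,0,0],[0,-0.009,0,0.003,0,0,0]])

```text
clock: 32.83
position: [570.2, -314.1, 213.8]
ee_rot: [-0.571, 0.588, -0.399, -0.412]
contact_force: [-0.3, -0.8, -0.4]
gripper_width: 45.2
grasp_force: 62.4
```

```bash
python3 m.py; python3 - <<'E'
from h import *
np.set_printoptions(precision=3,suppress=True)
print(arm.read_state()['joint_vel'])
S=cam('scene')
for th in('lid_edge','tape_roll','pen_cup','cutter','glove_box'):
    r=arm.spot_point('scene',th); print(th,r[0] if r else None)
E
```

```text
[ 570.2409 -314.075   213.7802] [ 0.0628  0.5    -0.6698  1.3449 -1.2853 -1.1527] 45.204706636304934 32.825 [-0.31   -0.8227 -0.3995]
sight [-0.001   0.0001 -0.9997] window [ 571.8335 -261.0851  185.2401]
scanner_window   world [ 571.5066 -258.5094  191.2961] tool [-40.1921   0.4114 -44.4869] [3.4341 1.709  1.7829]
scanner   world [ 566.3527 -373.69    202.4611] tool [ 9.8561  2.0533 59.9652] [2.0825 3.1677 2.4312]
[ 0.0007 -0.0002 -0.0003  0.0917  0.0032  0.0308]
[0.    0.001 0.001 0.001 0.001 0.   ]
lid_edge {'centre': [191.6, 160.9], 'p': 0.57}
tape_roll {'centre': [162.6, 256.1], 'p': 0.63}
pen_cup {'centre': [267.1, 282.5], 'p': 0.87}
cutter {'centre': [290.8, 182.7], 'p': 0.7}
glove_box {'centre': [368.5, 299.7], 'p': 0.69}
```

The arm is at rest, the window is about 100 mm above the label looking straight down, and the bystanders have not moved. Handing in.

```bash
python3 -c "
from bench import arm
print(arm.job_done())"
```

```text
the job is handed in; nothing more can be done
None
```

I shut the lid with the label facing up, drew the scanner out of its stand, and handed the job in at about 33 s with the scanner held at rest about 10 cm above the middle of the label, its window looking straight down; the verdict was not shown.

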